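# Take the tall vial out of the dry-block heater

### The arm

A 6-joint arm with a two-finger parallel gripper is mounted at the origin on the work surface. World frame = base frame: x ahead of the robot, y to its left, z up, the work surface at z = 0. Lengths are in m, angles in rad, forces in N, time in s.
With the tool pointing down it reaches from about 0.375 to 0.9 m from the base axis. Payload 3.1 kg.
Tool frame: the origin (TCP) lies at the centre of the arm's flange, where the gripper is bolted on; the fingertips stand 173 mm ahead of it and the grasp point (between the pads) lies 155 mm ahead of it; z points along the fingers, y is the line along which they close (so a half turn about z gives the same grasp; the last joint's range is limited). The gripper opens to 85 mm and grips with 20 to 120 N. Pads are 22 mm wide; open, the fingers measure 114 mm over their backs; the gripper's body (76 mm by 85 mm) begins 54 mm behind the grasp point. The pads swing forward as they close: fully open they stand 13 mm farther back than shut.
Start: joints at [-1.429, 0.527, 1.433, -0, 1.181, -0.178], TCP at [0.197, -0.593, 0.405] pointing down, gripper open.
Joint ranges: [-3.08, 3.08], [-0.75, 2.2], [0.22, 2.44], [-1.43, 4.57], [0, 2.65], [-2.85, 2.85]. Speed limits (rad/s): [2.79, 2.79, 3.14, 3.14, 3.14, 3.14].

### API

Orientations are given as a unit quaternion [x, y, z, w].
In Python, from station import * gives the robot as it stands.
- The arm moves only by the shell command python3 -m jog 'ROWS' [OPENING] [FORCE]. ROWS is a JSON object of lists of equal length, an entry for each row: "linear": the shift along the world's x, y, z in mm, a list of three; "turn": the turn about the world's z in units of 5 degrees (1.0 is 5 degrees). A call has 1 to 12 rows; each row shifts and turns the commanded pose from where the row before left it; what a row does not reach is not made up. A row lasts 1/8 s, in which the tool goes at most 62.5 mm and 10.7 degrees, less where a joint would pass 70% of its speed; a pose out of reach is approached as far as the arm can. A call is refused whole if a number of a shift passes 62.5 or a number of a turn 1, either way. A call with a gripper value outside its range is refused whole. OPENING is the opening, from 0 (shut) to 1 (fully open), set as the call begins (- or left out, the last holds). The fingers move at their own pace and stop on an object; FORCE is the grip in N (left out, the last holds). Time passes only in rows, so rows that do not move let the fingers close. It gives the time, the measured TCP pose, the force, the opening and the grip force at its end, in the units of the state.
- sense(): the state, without advancing time (a new reading comes with each control period).
- snapshot(name): name is "scene" or "side" or "wrist"; returns the picture (480x640x3 uint8, red, green, blue); there is no depth.
- get_calibration(name): a dict with "fx", "fy", "cx", "cy" (pixels), "world_to_cam" (4x4, takes a point from world to camera coordinates). Camera axes: x right, y down, z forward; pixel columns grow to the right and rows downward; lengths in m; the calibration is good to about 2 mm. The wrist camera is an equidistant fisheye: a pixel r from the principal point sees the ray r / f radians off the axis. A picture is of the moment at which its call begins: read the wrist's pose just before it. get_calibration takes no time and is no camera call; for the wrist camera it gives the pose at the moment of the call.
- sign_off(): hands the job in; it is judged then, once.
The state is a dict: "t": time; "q": joint angles; "qd": joint speeds; "tau": joint torques, N m; "tcp_pos": TCP position; "tool_rot": TCP orientation; "force": force on the tool from outside, world axes, zero at the start; "ft_torque": the same for the moment, N m; "finger_gap": opening from 0.0 (shut) to 1.0 (fully open); "gripper_force": force on a finger pad.
Only numpy, scipy, OpenCV 4.12 (cv2) and the standard library are available. Lean on these libraries where they do the work, as an engineer would, in place of code of your own. Each camera call takes 0.05 s, during which the arm holds its last target. There are 200 camera calls.

### The job

Take the tall vial out of the dry-block heater: lift it straight up until it is clear of its well, then stand it upright on the floor of the steel cooling tray and let go. Keep it upright on the way, set it down rather than drop it, and leave the short vial where it is in its well.

Things in the scene. Friction and masses are not known exactly. Their poses are not given: they have to be found in the camera images.
- tall_vial_center (a point): the tall vial: upright amber glass cylinder, 28 mm wide, 110 mm tall, flat foot, top 24 mm a white cap of the same width; about 90 g. This point is its centre, on the axis 55 mm above the foot; z runs up the vial. It starts in a heater well with its upper 60 mm above the block's top face; hold it round the cap from above
- short_vial_center (a point): the short vial, to be left alone: same glass, cap and diameter (28 mm) but 72 mm tall, standing in another well with its upper 22 mm above the block. This point is its centre, 36 mm above the foot.
- heater: dry-block heater, fixed: white housing 180 (x) by 240 (y), 115 mm high; aluminium block inside, top face 95 mm up, in a collar (inside 156 by 216 mm) rising 20 mm above it. Three wells, 31 mm wide, floor 45 mm up, at x = 0, y = -55, 0, +55 mm, hold in any order the tall vial, the short vial and a flush blanking plug. Fingers fit best either side along x. Origin: centre of underside, z up
- tray: the cooling tray, fixed: square stainless steel tray 170 by 170 mm, rim 12 mm high and 3 mm thick, flat floor 3 mm above the bench. Origin: centre of its underside on the bench, axes along its sides, z up.
There are look-alikes about, which are no part of the job. What is shaped like the part that bears tall_vial_center but blue is not meant. Several things look just like the tray: the one meant starts farthest to the robot's left.

How it is judged:
On the way:
1. the tall vial is lifted upright until its foot is above the heater's collar (z of tall_vial_center in the frame of heater above 0.17 m and angle between tall_vial_center's own z axis and vertical below 0.3 rad), for 0.1 s.
At the end, for the whole second after the job is handed in: The tall vial stands upright (within 10 degrees) and at rest on the floor of the tray, its foot wholly inside the rim; the short vial is still in its well, within 15 mm of where it was (x of tall_vial_center in the frame of tray between -0.072 and 0.072 m and y of tall_vial_center in the frame of tray between -0.072 and 0.072 m and z of tall_vial_center in the frame of tray between 0.05 and 0.064 m and angle between tall_vial_center's own z axis and vertical below 0.17 rad and linear speed of tall_vial below 0.03 m/s and distance of short_vial_center from where it was at the start of the episode below 0.015 m); the robot touches nothing.
It fails at once if the short vial is moved by more than 15 mm (distance of short_vial_center from where it was at the start of the episode above 0.015 m).
It fails at once if the tall vial is tipped by more than 35 degrees (angle between tall_vial_center's own z axis and vertical above 0.61 rad).
It fails at once if the tall vial is dropped: it falls out of the fingers faster than 0.6 m/s (a fall of about 18 mm) (linear speed of tall_vial above 0.6 m/s and contact force between the fingers and tall_vial below 0.05 N).
It also fails if it takes over 48 s, if anything falls off the work surface, if the arm or the gripper's body presses on something with over 40 N, if the wrist force passes 120 N, or if a joint passes its speed limit or range.

## Working session

There is one attempt and no reset: what is moved stays moved. The work goes in short steps, Python scripts to look and compute and a shell command to move; the robot and the scene stay as the last step left them, time stands still between calls to the robot, and variables do not carry over. Pictures are saved under pics/ and viewed, at most 10 in all, crops included, and the job is handed in when it is done.

```bash
mkdir -p pics; python3 - <<'E'
from station import *
import cv2,numpy as np
s=sense();print(s['t'],s['tcp_pos'],s['tool_rot'],s['finger_gap'])
for n in("scene","side"):
    cv2.imwrite(f"pics/{n}0.png",snapshot(n)[:,:,::-1])
    c=get_calibration(n);print(n,c['fx'],c['cx'],np.round(c['world_to_cam'],3).tolist())
E
```

```text
0.0 [ 0.19705005 -0.59274393  0.40371464] [ 9.87159733e-01  1.59732350e-01  1.28806918e-05 -1.11285130e-03] 0.9975035280616366
scene 458.3433945790427 313.1030694479042 [[-0.668, 0.744, -0.001, 0.318], [0.578, 0.517, -0.632, -0.183], [-0.47, -0.422, -0.775, 1.209], [0.0, 0.0, 0.0, 1.0]]
side 575.9363785975326 318.61078557362225 [[-0.949, -0.316, 0.004, 0.41], [-0.221, 0.655, -0.722, 0.167], [0.226, -0.686, -0.691, 0.882], [0.0, 0.0, 0.0, 1.0]]
```

View pics/scene0.png

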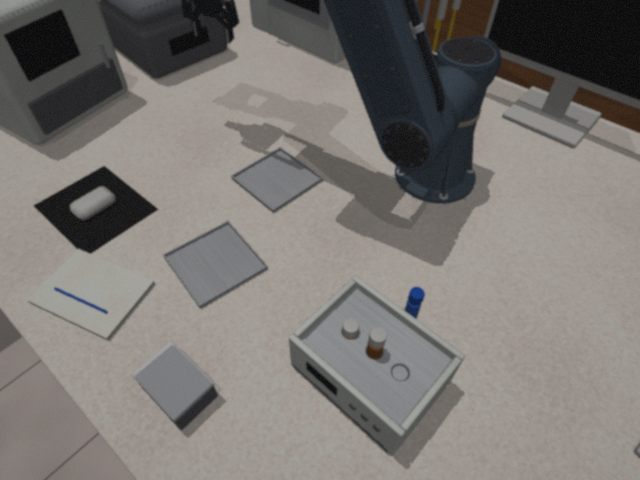

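View pics/side0.png

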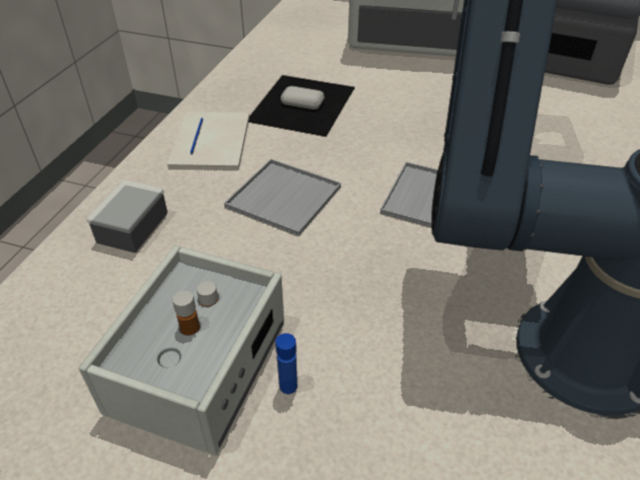

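The scene view shows the tall amber vial with a white cap at (377,342), the short vial's cap at (350,328) and the plug at (400,372). The blue look-alike is at (415,302). There are two trays, at (215,262) and (277,178). In the side view the vial is at (186,310), and the trays are at (283,195) and (410,195, partly hidden). Next I'll compute positions and enlarge a crop to confirm.

```bash
cat > h.py <<'E'
from station import *
import cv2,numpy as np
def ray(n,p,c=None):
    c=c or get_calibration(n);W=np.array(c['world_to_cam']);R=W[:3,:3]
    o=-R.T@W[:3,3];x=(p[0]-c['cx'])/c['fx'];y=(p[1]-c['cy'])/c['fy']
    if n=='wrist':
        r=np.hypot(x,y);d=np.array([x/r*np.sin(r),y/r*np.sin(r),np.cos(r)]) if r>0 else np.array([0,0,1.])
    else:d=np.array([x,y,1])
    return o,R.T@d
def onz(n,p,z,c=None):
    o,d=ray(n,p,c);return o+d*(z-o[2])/d[2]
def proj(n,X,c=None):
    c=c or get_calibration(n);P=(np.array(c['world_to_cam'])@np.append(X,1))[:3]
    if n=='wrist':
        th=np.arctan2(np.hypot(P[0],P[1]),P[2]);u=P[:2]/np.hypot(P[0],P[1])*th
    else:u=P[:2]/P[2]
    return np.array([u[0]*c['fx']+c['cx'],u[1]*c['fy']+c['cy']])
E
python3 - <<'E'
from h import *
r=lambda v:np.round(v,3)
for n,p in(("scene",(378,334)),("side",(184,297))):print('cap top',n,r(onz(n,p,.155)))
for n,p in(("scene",(351,325)),("side",(207,287))):print('short',n,r(onz(n,p,.117)))
for n,ps in(("scene",[(355,283),(462,358),(400,432),(292,342)]),("side",[(181,249),(282,274),(206,412),(86,368)])):
    q=np.array([onz(n,p,.115) for p in ps]);print('heater',n,r(q[:,:2]).tolist(),r(q.mean(0)))
for n,ps in(("scene",[(228,223),(267,265),(203,303),(165,260)]),("side",[(271,161),(340,184),(299,232),(226,204)]),("scene",[(280,149),(323,180),(275,209),(233,179)])):
    q=np.array([onz(n,p,.012) for p in ps]);print('tray',n,r(q[:,:2]).tolist(),r(q.mean(0)))
a=cv2.imread('pics/scene0.png')[265:445,280:480];b=cv2.imread('pics/scene0.png')[140:320,150:350]
cv2.imwrite('pics/crop.png',cv2.resize(np.hstack([a,b]),(800,360),interpolation=cv2.INTER_CUBIC))
E
```

```text
cap top scene [0.551 0.209 0.155]
cap top side [0.55  0.206 0.155]
short scene [0.549 0.155 0.117]
short side [0.549 0.151 0.117]
heater scene [[0.475, 0.104], [0.474, 0.33], [0.64, 0.322], [0.641, 0.1]] [0.557 0.214 0.115]
heater side [[0.623, 0.092], [0.458, 0.092], [0.463, 0.329], [0.633, 0.322]] [0.544 0.209 0.115]
tray scene [[0.481, -0.266], [0.507, -0.108], [0.663, -0.137], [0.648, -0.287]] [ 0.575 -0.199  0.012]
tray side [[0.637, -0.297], [0.475, -0.269], [0.505, -0.107], [0.667, -0.137]] [ 0.571 -0.202  0.012]
tray scene [[0.205, -0.365], [0.219, -0.195], [0.375, -0.215], [0.371, -0.371]] [ 0.293 -0.287  0.012]
```

View pics/crop.png

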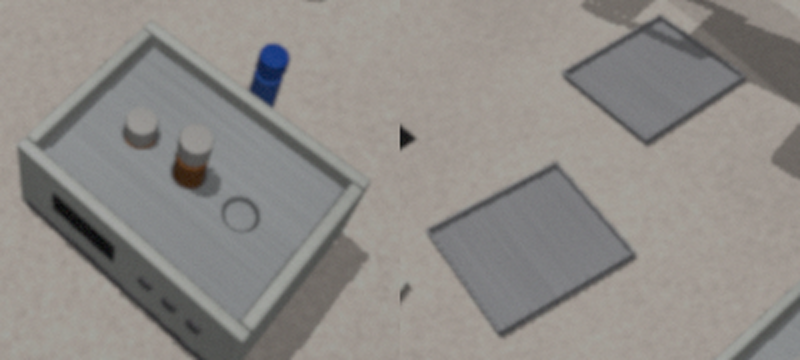

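The two tray candidates are at scene (215,262), with y≈-0.20, and (277,178), with y≈-0.29. The first has the larger y, so it is farthest left and is the one meant. The vial is the amber one with the white cap at about (0.550, 0.207), in the middle well. The blue one at (415,302) is excluded. I'll move above the vial and turn 71.6° so the fingers close along x.

```bash
python3 -m jog '{"linear":[[25,45,0],[25,45,0],[25,45,0],[25,45,0],[25,45,0],[25,45,0],[25,45,0],[25,45,0],[25,45,0],[25,45,0],[25,45,0],[25,45,0]],"turn":[0.8,0.8,0.8,0.8,0.8,0.8,0.8,0.8,0.8,0.8,0.8,0.8]}' 1
python3 -m jog '{"linear":[[9,43,0],[9,43,0],[9,43,0],[9,43,0],[9,43,0],[9,43,0],[0,0,0],[0,0,0]],"turn":[0.8,0.8,0.8,0.8,0.8,0.7,0,0]}'
python3 - <<'E'
from h import *
c=get_calibration('wrist');im=snapshot('wrist');s=sense();print(s['t'],s['tcp_pos'],s['tool_rot'],s['q'])
cv2.imwrite('pics/w1.png',im[:,:,::-1])
print(proj('wrist',[.5505,.2075,.155],c),proj('wrist',[.549,.153,.117],c))
E
```

```text
t: 1.6
tcp_pos: [0.4976, -0.0515, 0.4045]
tool_rot: [0.836, 0.548, -0.0, -0.0]
force: [0.3, -0.9, 0.8]
finger_gap: 0.999
gripper_force: 0.0
t: 2.6
tcp_pos: [0.5507, 0.2047, 0.4042]
tool_rot: [0.708, 0.706, -0.001, -0.0]
force: [0.5, -0.6, 0.5]
finger_gap: 1.003
gripper_force: 0.0
2.65 [0.55077872 0.20422747 0.40430333] [ 7.08103273e-01  7.06108507e-01 -6.94776725e-04 -2.20355420e-04] [ 1.65073105e-01  4.77386233e-01  1.52944401e+00 -4.93030979e-04
  1.13614994e+00  1.68102053e-01]
[313.79793597 248.41839544] [312.36152043 303.19343416]
```

View pics/w1.png

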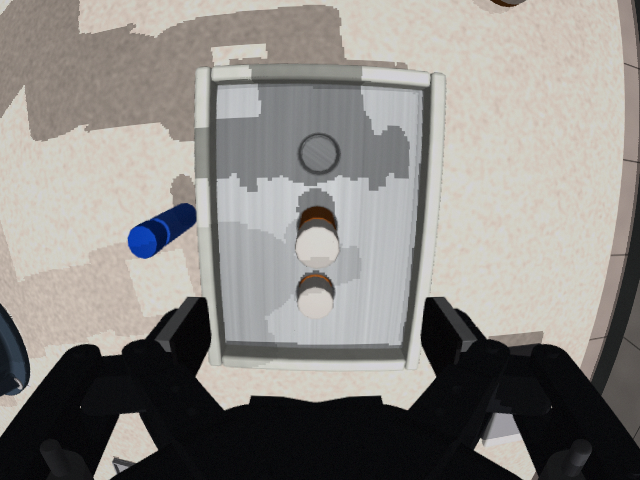

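The wrist view shows the white tall cap centred at (317.5,246), the short cap at (315,302) and the plug at (319,153).

```bash
python3 - <<'E'
from h import *
for p,z in(((317.5,246),.155),((315,302),.117),((319,153),.095)):print(onz('wrist',p,z))
E
```

```text
[0.55287573 0.20850988 0.155     ]
[0.55105624 0.15345316 0.117     ]
[0.5543634  0.26323493 0.095     ]
```

```bash
python3 -m jog '{"linear":[[1.5,4,0],[0,0,-20],[0,0,-20],[0,0,-20],[0,0,-20],[0,0,-15],[0,0,-10],[0,0,-5],[0,0,0],[0,0,0]],"turn":[0,0,0,0,0,0,0,0,0,0]}'
python3 -m jog '{"linear":[[0,0,0],[0,0,0],[0,0,0],[0,0,0],[0,0,0],[0,0,0],[0,0,0],[0,0,0]],"turn":[0,0,0,0,0,0,0,0]}' 0 40
python3 - <<'E'
from h import *
cv2.imwrite('pics/w2.png',snapshot('wrist')[:,:,::-1])
E
```

```text
t: 3.9
tcp_pos: [0.5528, 0.209, 0.2953]
tool_rot: [0.708, 0.706, 0.001, 0.0]
force: [-0.2, -0.3, -0.3]
finger_gap: 1.0
gripper_force: 0.0
t: 4.9
tcp_pos: [0.5526, 0.209, 0.2949]
tool_rot: [0.708, 0.706, 0.0, 0.0]
force: [-1.0, -0.6, 3.1]
finger_gap: 0.314
gripper_force: 39.5
```

View pics/w2.png

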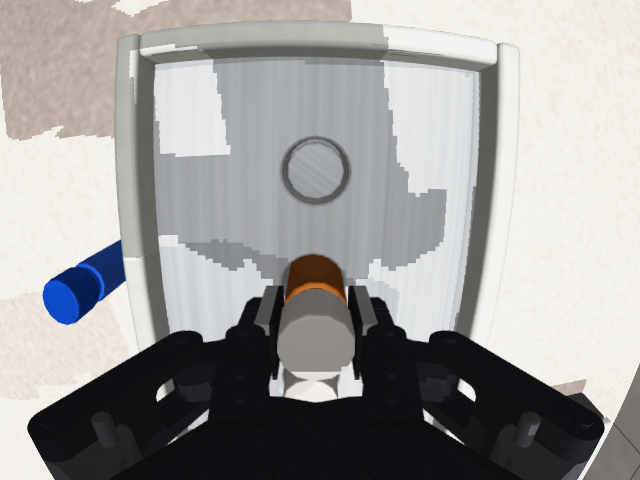

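The cap at (316,330) is held between both pads (opening 0.314, 39.5 N). I'll lift it straight up.

```bash
python3 -m jog '{"linear":[[0,0,5],[0,0,10],[0,0,12],[0,0,12],[0,0,12],[0,0,12],[0,0,12],[0,0,12],[0,0,12],[0,0,8],[0,0,3],[0,0,0]],"turn":[0,0,0,0,0,0,0,0,0,0,0,0]}'
python3 - <<'E'
from h import *
cv2.imwrite('pics/s2.png',snapshot('side')[:,:,::-1])
E
```

```text
t: 6.45
tcp_pos: [0.5525, 0.2089, 0.4047]
tool_rot: [0.708, 0.706, -0.0, -0.0]
force: [0.1, -0.7, -1.2]
finger_gap: 0.314
gripper_force: 39.3
```

View pics/s2.png

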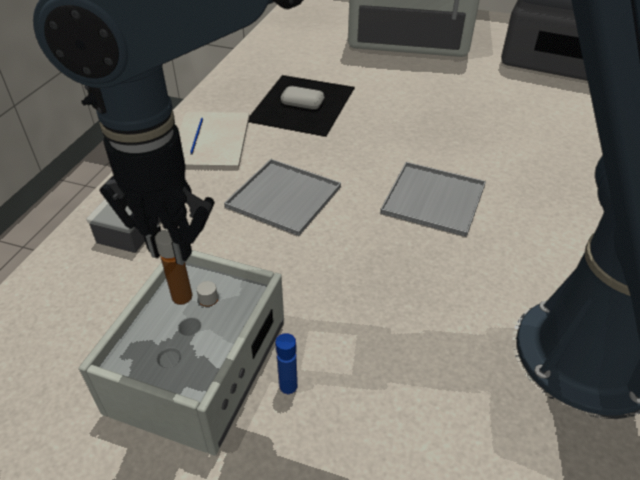

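The vial hangs upright below the fingers at side (178,280). Its well at (190,327) is empty and the short vial is still at (207,293). The meant tray is at (283,195). I'll carry the vial over.

```bash
python3 -m jog '{"linear":[[0,-15,0],[2,-30,0],[2,-40,0],[2,-40,0],[2,-40,0],[2,-40,0],[2,-40,0],[2,-40,0],[2,-40,0],[2,-40,0],[2,-30,0],[0,-14,0]],"turn":[0,0,0,0,0,0,0,0,0,0,0,0]}'
python3 -m jog '{"linear":[[0,0,-5],[0,0,-15],[0,0,-20],[0,0,-20],[0,0,-20],[0,0,-20],[0,0,-15],[0,0,-10],[0,0,-5],[0,0,0],[0,0,0]],"turn":[0,0,0,0,0,0,0,0,0,0,0]}'
python3 - <<'E'
from h import *
print(sense()['t'])
im=snapshot('side')[:,:,::-1];cv2.imwrite('pics/s3.png',im)
E
```

```text
t: 8.0
tcp_pos: [0.5721, -0.2025, 0.4042]
tool_rot: [0.709, 0.706, -0.0, -0.0]
force: [-0.7, 0.6, -0.9]
finger_gap: 0.312
gripper_force: 39.3
t: 9.38
tcp_pos: [0.5728, -0.2003, 0.2753]
tool_rot: [0.708, 0.706, 0.0, 0.001]
force: [-0.3, 0.4, -1.3]
finger_gap: 0.312
gripper_force: 39.4
9.375
```

View pics/s3.png

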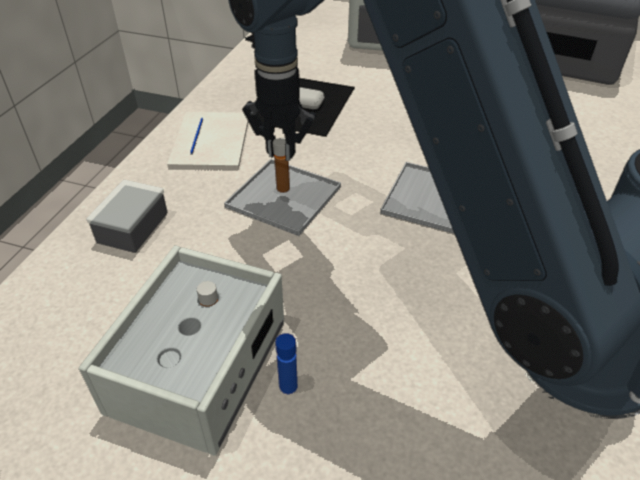

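The vial is over the middle of the meant tray with its foot at (283,190), about 22 mm above the floor. I'll lower it gently.

```bash
python3 -m jog '{"linear":[[0,0,-5],[0,0,-5],[0,0,-4],[0,0,-3],[0,0,-2],[0,0,0],[0,0,0]],"turn":[0,0,0,0,0,0,0]}'
python3 -m jog '{"linear":[[0,0,-1],[0,0,-1],[0,0,-1],[0,0,0],[0,0,0]],"turn":[0,0,0,0,0]}'
```

```text
t: 10.3
tcp_pos: [0.5727, -0.2001, 0.2558]
tool_rot: [0.708, 0.706, 0.0, 0.0]
force: [0.3, -0.7, -1.1]
finger_gap: 0.309
gripper_force: 39.4
t: 10.92
tcp_pos: [0.5726, -0.2001, 0.2529]
tool_rot: [0.708, 0.706, 0.0, 0.0]
force: [-0.3, 0.5, 2.0]
finger_gap: 0.314
gripper_force: 39.6
```

```bash
python3 -m jog '{"linear":[[0,0,-0.7],[0,0,0],[0,0,0]],"turn":[0,0,0]}'
```

```text
t: 11.3
tcp_pos: [0.5726, -0.2001, 0.2529]
tool_rot: [0.708, 0.706, -0.0, 0.0]
force: [-1.9, -0.0, 6.2]
finger_gap: 0.315
gripper_force: 40.2
```

The vial is firmly on the floor (6 N). I'll open the fingers and rise.

```bash
python3 -m jog '{"linear":[[0,0,0],[0,0,0],[0,0,0],[0,0,0],[0,0,0],[0,0,0],[0,0,0],[0,0,0]],"turn":[0,0,0,0,0,0,0,0]}' 1
python3 -m jog '{"linear":[[0,0,5],[0,0,15],[0,0,20],[0,0,20],[0,0,20],[0,0,20],[0,0,20],[0,0,20],[0,0,10],[0,0,0],[0,0,0]],"turn":[0,0,0,0,0,0,0,0,0,0,0]}'
python3 - <<'E'
from h import *
cv2.imwrite('pics/s4.png',snapshot('side')[:,:,::-1])
E
```

```text
t: 12.3
tcp_pos: [0.5726, -0.2001, 0.252]
tool_rot: [0.708, 0.706, 0.0, 0.0]
force: [0.1, -0.4, -0.2]
finger_gap: 1.002
gripper_force: 0.0
t: 13.68
tcp_pos: [0.5723, -0.1999, 0.4014]
tool_rot: [0.708, 0.706, -0.0, -0.001]
force: [0.4, -0.2, -1.2]
finger_gap: 0.998
gripper_force: 0.0
```

View pics/s4.png

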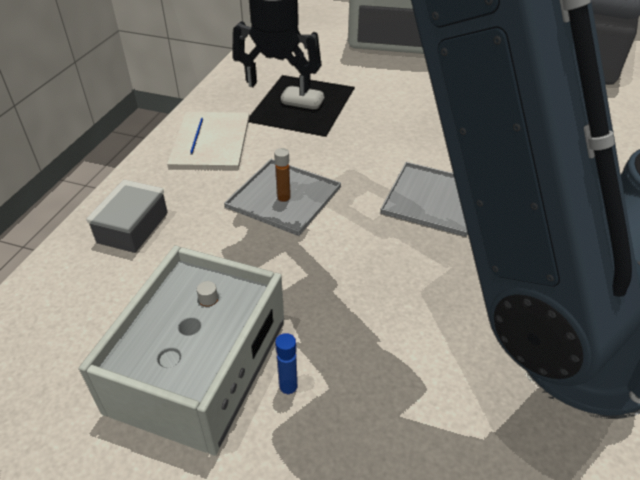

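The vial stands upright in the middle of the tray at (283,197), the gripper is clear, and the short vial at (207,293) hasn't moved.

```bash
python3 -c "
from station import *
print(sign_off())"
```

```text
the job is handed in; nothing more can be done
None
```

The tall vial was lifted out of its well and now stands upright near the middle of the left-hand cooling tray, with the short vial untouched; the job was handed in about 14 s into the 48 s limit, and no verdict was returned.

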